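# Unlock the jar clamp and take out the sealed jar

### The job

The sealed jar is still locked in the blue clamp. Press the T-shaped key down and turn it clockwise until its square end drops home, turn it back counter-clockwise to its stop to unlock, slide the jaw fully open by its red grip, then lift the jar out and set it down gently, upright, in the middle of the round cork mat. Leave the jaw open and the key standing in its collar, and do not disturb the two other jars and the tin.

Things in the scene. Friction and masses are not known exactly. Their poses are not given: they have to be found in the camera images.
- clamp: Blue clamp fixed to the table, base 110 (x) x 300 (y) x 14 mm, origin under its centre, z up. Along its y: fixed jaw (64 mm high) at -112 to -136 mm, jar at -70, sliding aluminium jaw (top at z = 106, face at -36 when closed), key collar at +80. Rubber pads touch the jar; its +x and -x sides are free. While closed, the jaw's lip reaches 12 mm over the jar's lid, so the jar cannot be lifted.
- jaw_grip (a point): Grip point of the red fin on the sliding jaw, 128 mm above the clamp's underside; fin 12 mm thick along the clamp's x, 26 mm long along y, standing from 106 to 141 mm. The jaw slides along the clamp's +y (towards the key) with about 4 N friction; while locked it moves no more than 2 mm.
- jaw (a joint): Opening of the sliding jaw in m: 0 closed on the jar, 0.022 fully open (stop). It stays where it is left.
- collar (a point): Centre of the top rim of the fixed brass collar, 88 mm above the clamp's underside; bore 32 mm, outside 49 mm. Hidden in it under the key is the lock's square socket, 21.2 mm wide, 14 mm deep, mouth 40 mm below the rim. Its angle is not told. Turning it takes about 0.1 N m; from where it is found its counter-clockwise stop lies 1.25 to 1.65 rad away and the jaw is free there. It stays as left.
- key_handle (a point): Centre of the black T-bar of the loose 120 g key in the collar: 62 mm long (point x), 12 thick (point y), 20 high. Key 102 mm tall, this point 92 above its foot; 31 mm round shank, square end 18 wide, 13.5 long, sides parallel to the bar. It rests on the socket, 0.3 to 1.3 rad counter-clockwise out of line; aligned within 0.15 rad it drops 13 mm (handle from 140 to 127 above the clamp's underside).
- jar_center (a point): Centre (half-way up) of the amber glass jar with black lid that stands in the clamp, 14 mm above the table; 68 mm diameter, 78 mm high, 0.17 kg (+-30%). To be grasped across its diameter near the top, along the clamp's x.
- mat_center (a point): Centre of the upper face of a round cork mat, 110 mm diameter, 5 mm thick, fixed to the table.
- done_a_center (a point): Centre of a finished amber jar (68 mm diameter, 78 mm high) that stands about 120 mm from the mat's centre, on the mat's -y side. Bystander.
- done_b_center (a point): Centre of another finished amber jar of the same size, about 125 mm from the mat's centre, on the mat's +x side. Bystander.
- tin_center (a point): Centre of a round white tin, 68 mm diameter, 36 mm high, standing beyond the clamp. Bystander.
There are look-alikes about, which are no part of the job. What is shaped like the part that bears jar_center but green or purple is not meant. Of the things shaped like the part that bears key_handle, the bare steel one is meant.

How it is judged (in metres and radians):
On the way, in this order (a step that is already met when the one before it is completed fails the run):
1. the key has dropped home into the socket (z of key_handle in the frame of clamp below 0.131 m), for 0.1 s.
2. the jaw is slid fully open (value of joint jaw above 0.019 m), for 0.1 s.
3. the jar is lifted clear of the clamp (height (world z) of jar_center above 0.1 m), for 0.1 s.
At the end, for the whole second after the job is handed in: The jar stands upright and still on the cork mat, its centre within 20 mm of the mat's; the jaw is open by more than 17 mm; the key stands in its collar (handle within 15 mm of the collar's axis, less than 150 mm above the clamp's underside) (horizontal distance between jar_center and mat_center below 0.02 m and height (world z) of jar_center between 0.039 and 0.049 m and angle between jar_center's own z axis and vertical below 0.08 rad and linear speed of jar below 0.02 m/s and value of joint jaw above 0.017 m and horizontal distance between key_handle and collar below 0.015 m and z of key_handle in the frame of clamp below 0.15 m); the robot touches nothing.
It fails at once if a bystander (either finished jar or the tin) is moved by more than 15 mm (distance of any of done_a_center, done_b_center, tin_center from where it was at the start of the episode above 0.015 m).
It fails at once if the jar is tipped by more than 0.6 rad (angle between jar_center's own z axis and vertical above 0.6 rad).
It fails at once if the jar comes down on the mat faster than 0.35 m/s (dropped, not set down) (horizontal distance between jar_center and mat_center below 0.06 m and height (world z) of jar_center below 0.06 m and linear speed of jar above 0.35 m/s).
It also fails if it takes over 67 s, if anything falls off the work surface, if the arm or the gripper's body presses on something with over 40 N, if the wrist force passes 120 N, or if a joint passes its speed limit or range.

### The arm

A 6-joint arm with a two-finger parallel gripper is mounted at the origin on a cart in front of the work surface, level with it; the furniture and walls round the work are solid. World frame = base frame: x ahead of the robot, y to its left, z up, the work surface at z = 0. Lengths are in mm, angles in degrees, forces in N, time in s.
With the tool pointing down it reaches from about 300 to 850 mm from the base axis. Payload 4.2 kg.
Tool frame: the origin (TCP) lies at the very end of the fingers, on their centre line; the grasp point (between the pads) lies 19 mm behind it; z points along the fingers, y is the line along which they close (so a half turn about z gives the same grasp; the last joint's range is limited). The gripper opens to 91 mm and grips with 3 to 60 N. Pads are 32 mm wide; open, the fingers measure 118 mm over their backs; the gripper's body (76 mm by 178 mm) begins 60 mm behind the grasp point.
Start: joints at [70.531, 18.312, 89.639, -0, 72.044, -1.146], TCP at [180.769, 545.862, 213.976] pointing down, gripper open.
Joint ranges: [-177.97, 177.97], [-48.28, 115.42], [12.27, 149.76], [-77.06, 257.06], [2.81, 150.46], [-146.56, 146.56]. Speed limits (degrees/s): [147.25, 147.25, 180, 180, 180, 180].

### API

Orientations are given as [roll, pitch, yaw] about the fixed x, y, z axes, in that order (R = Rz(yaw) Ry(pitch) Rx(roll)).
In Python, from workcell import * gives the robot as it stands.
- The arm moves only by the tool move_arm, never from a script. Its argument "motion" is a list of rows, each a list of 3 entries, a list of its own where there are three numbers: the finger opening in mm, from 0 to 91.2, then the shift along the world's x, y, z in units of 25 mm (1.0 is 25 mm), then the turn, a rotation vector about the world's x, y, z in units of 4 degrees (1.0 is 4 degrees). In form: [[grip, [x, y, z], [ax, ay, az]], ...]. A call has 1 to 20 rows; each row shifts and turns the commanded pose from where the row before left it; what a row does not reach is not made up. A row lasts 1/12 s, in which the tool goes at most 41.7 mm and 7.16 degrees, less where a joint would pass 70% of its speed; a pose out of reach is approached as far as the arm can. A call with a number of a shift or a turn outside -1 to 1 is refused whole. A call with a gripper value outside its range is refused whole. The fingers move at their own pace and stop on an object; "grip_force" is the grip in N (left out, the last holds). Time passes only in rows, so rows that do not move let the fingers close. It gives the time, the measured TCP pose, the force, the opening and the grip force at its end, in the units of the state.
- state(): the state, without advancing time (a new reading comes with each control period).
- grab_frame(name): name is "scene" or "top" or "wrist"; returns the picture (384x512x3 uint8, blue, green, red); there is no depth.
- camera_info(name): a dict with "fx", "fy", "cx", "cy" (pixels), "rvec" (rotation vector, rad) and "tvec" (3), from world to camera coordinates, as OpenCV has them. Camera axes: x right, y down, z forward; pixel columns grow to the right and rows downward; lengths in mm; the calibration is good to about 2 mm. A picture is of the moment at which its call begins: read the wrist's pose just before it. camera_info takes no time and is no camera call; for the wrist camera it gives the pose at the moment of the call.
- job_done(): hands the job in; it is judged then, once.
The state is a dict: "time_s": time; "qpos": joint angles; "qvel": joint speeds; "effort": joint torques, N m; "ee_pos": TCP position; "ee_rot": TCP orientation; "force": force on the tool from outside, world axes, zero at the start; "torque": the same for the moment, N m; "gripper_width": finger opening in mm; "gripper_force": force on a finger pad.
Only numpy, scipy, OpenCV 4.12 (cv2) and the standard library are available. Lean on these libraries where they do the work, as an engineer would, in place of code of your own. Each camera call takes 0.05 s, during which the arm holds its last target. There are 200 camera calls.

## Working session

There is one attempt and no reset: what is moved stays moved. The work goes in short steps, Python scripts to look and compute and a tool call to move; the robot and the scene stay as the last step left them, time stands still between calls to the robot, and variables do not carry over. Pictures are saved under pics/ and viewed, at most 10 in all, crops included, and the job is handed in when it is done.

Besides the shell and the picture viewer there is one more tool, called after ">>>" by a JSON object that holds its "api" and its "payload". move_arm: Moves the arm, as the interface text tells. Shifts and turns lie within -1 to 1; 1 stands for 25 mm of shift or 4 degrees of turn. Its arguments: {"type":"object","properties":{"motion":{"type":"array","items":{"type":"array"}},"grip_force":{"type":"number"}},"required":["motion"]}

```bash
mkdir -p pics; cat > h.py <<'E'
from workcell import *
import numpy as np, cv2
def cam(n):
    c=camera_info(n); R=cv2.Rodrigues(np.array(c["rvec"],float))[0]; t=np.array(c["tvec"],float).ravel()
    return c,R,t
def ray(n,u,v,C=None):
    c,R,t=C or cam(n); d=R.T@np.array([(u-c["cx"])/c["fx"],(v-c["cy"])/c["fy"],1]); return -R.T@t,d/np.linalg.norm(d)
def plane(n,u,v,z,C=None):
    o,d=ray(n,u,v,C); return o+d*(z-o[2])/d[2]
def two(r1,r2):
    (a,d),(b,e)=r1,r2; s=np.linalg.lstsq(np.c_[d,-e],b-a,rcond=None)[0]; p,q=a+s[0]*d,b+s[1]*e
    return (p+q)/2,np.linalg.norm(p-q)
def proj(n,P,C=None):
    c,R,t=C or cam(n); q=R@np.array(P,float)+t; return np.array([c["fx"]*q[0]/q[2]+c["cx"],c["fy"]*q[1]/q[2]+c["cy"]])
E
python3 - <<'E'
from h import *
s=state();print(s)
a=[]
for n in("scene","top"):
    f=grab_frame(n);cv2.imwrite(f"pics/{n}0.png",f);a.append(f)
    o,d=ray(n,256,192);print(n,o.round(),d.round(2))
w=grab_frame("wrist");cv2.imwrite("pics/wrist0.png",w);print(ray("wrist",256,192))
cv2.imwrite("pics/st.png",cv2.resize(np.hstack(a),(800,300)))
E
```

```text
{'time_s': 0.0, 'qpos': array([ 7.05323974e+01,  1.83507209e+01,  8.97056320e+01, -2.59845598e-03,
        7.20441648e+01, -1.14386685e+00]), 'qvel': array([ 0.04093213,  0.04912269,  0.10616745, -0.00983379, -0.04608075,
        0.05702492]), 'effort': array([ 1.92914937e-03, -4.12455404e+01, -2.31971812e+01,  7.31607503e-02,
        4.55053768e-02, -1.35281311e-04]), 'ee_pos': array([180.59758554, 545.37247502, 213.13475498]), 'ee_rot': array([-1.79899453e+02,  4.63369106e-04,  1.61677068e+02]), 'force': array([ 0.90061965, -0.13908204, -0.72403464]), 'torque': array([0.03081707, 0.02439987, 0.04053661]), 'gripper_force': 0.0, 'gripper_width': 90.77620317363576}
scene [-137. -783.  632.] [ 0.64  0.62 -0.45]
top [ 474. -100. 1583.] [ 0.08  0.02 -1.  ]
(array([112.76907819, 568.4216586 , 384.6107144 ]), array([ 0.24829908, -0.06267877, -0.96665347]))
```

View pics/top0.png

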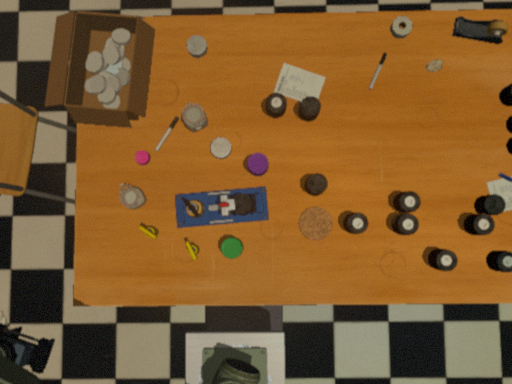

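View pics/scene0.png

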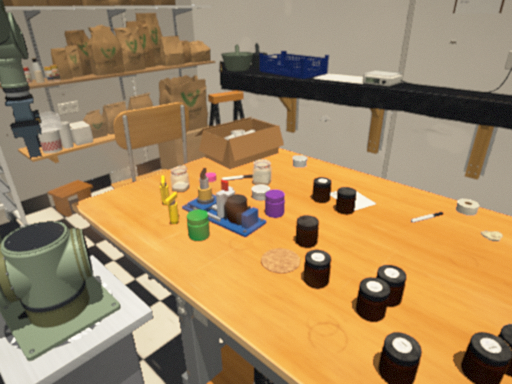

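The top view shows the clamp from (177,208) to (268,205). The key is near (193,207), the red fin near (226,205), the jar (dark lid) at (244,204) and the mat at (315,222). The bystanders are done_a (355,223), done_b (316,184) and the white tin (221,148).

Jar candidates are the dark/amber one at (244,204), green at (232,246) and purple at (258,163); the amber one in the clamp fits. Key candidates are the one in the collar at (193,207) and the yellow ones at (149,231) and (191,248); the one in the collar fits. I'll confirm both in one enlarged crop.

```bash
python3 - <<'E'
from h import *
t=cv2.imread("pics/top0.png");s=cv2.imread("pics/scene0.png")
a=cv2.resize(t[178:258,140:275],(800,474),interpolation=cv2.INTER_CUBIC)[:,:]
a=cv2.resize(t[182:232,170:275],(800,381)[0:2] and (630,300),interpolation=cv2.INTER_CUBIC)
b=cv2.resize(s[160:245,155:290],(477,300),interpolation=cv2.INTER_CUBIC)
b=cv2.copyMakeBorder(b,0,0,0,153,cv2.BORDER_CONSTANT)
cv2.imwrite("pics/crop.png",np.vstack([a,b]))
for n,u,v,z in [("top",193,207,140),("top",226,205,141),("top",244,204,92),("top",315,222,5),("top",355,223,78),("top",316,184,78),("top",221,148,36),("top",178,208,14),("top",268,205,14),("scene",281,261,5)]:
    print(n,u,v,plane(n,u,v,z).round())
# mat mask
for n in("top","scene"):
    f=t if n=="top" else s
    u,v=(315,222) if n=="top" else (281,261); print(n,cv2.cvtColor(f,cv2.COLOR_BGR2HSV)[v,u],cv2.cvtColor(f,cv2.COLOR_BGR2HSV)[v+25,u])
E
```

```text
top 193 207 [546. 112. 140.]
top 226 205 [550.  13. 141.]
top 244 204 [555. -39.  92.]
top 315 222 [ 499. -266.    5.]
top 355 223 [ 493. -382.   78.]
top 316 184 [ 616. -264.   78.]
top 221 148 [741.  36.  36.]
top 178 208 [549. 180.  14.]
top 268 205 [ 555. -114.   14.]
scene 281 261 [ 493. -274.    5.]
top [ 15 160 140] [ 16 203 167]
scene [ 16 138 222] [ 18 171 246]
```

View pics/crop.png

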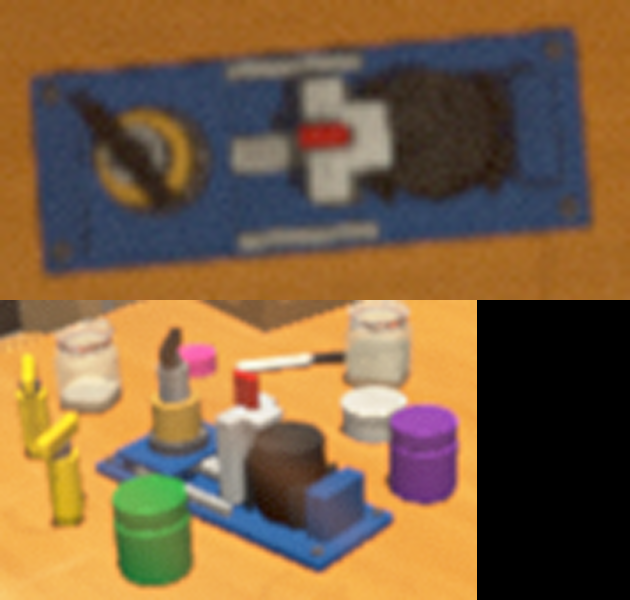

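The crop confirms the amber jar in the clamp and the steel key with a black bar in the brass collar. The bar runs about 42° from world x towards y. I'll move the wrist camera over the clamp, already yawed for the bar.

>>> {"api": "move_arm", "payload": {"motion": [[91,[0.49,-0.66,0.1],[0,0,-1]],[91,[0.49,-0.66,0.1],[0,0,-1]],[91,[0.49,-0.66,0.1],[0,0,-1]],[91,[0.49,-0.66,0.1],[0,0,-1]],[91,[0.49,-0.66,0.1],[0,0,-1]],[91,[0.49,-0.66,0.1],[0,0,-1]],[91,[0.49,-0.66,0.1],[0,0,-1]],[91,[0.49,-0.66,0.1],[0,0,-1]],[91,[0.49,-0.66,0.1],[0,0,-1]],[91,[0.49,-0.66,0.1],[0,0,-1]],[91,[0.49,-0.66,0.1],[0,0,-1]],[91,[0.49,-0.66,0.1],[0,0,-1]],[91,[0.49,-0.66,0.1],[0,0,-1]],[91,[0.49,-0.66,0.1],[0,0,-1]],[91,[0.49,-0.66,0.1],[0,0,-1]]]}}

```text
time_s: 1.4
ee_pos: [364.8, 297.4, 251.4]
ee_rot: [-180.0, 0.0, 101.5]
force: [0.7, 0.1, 0.9]
gripper_width: 90.8
gripper_force: 0.0
```

>>> {"api": "move_arm", "payload": {"motion": [[91,[0.49,-0.66,0.1],[0,0,-1]],[91,[0.49,-0.66,0.1],[0,0,-1]],[91,[0.49,-0.66,0.1],[0,0,-1]],[91,[0.49,-0.66,0.1],[0,0,-1]],[91,[0.49,-0.66,0.1],[0,0,-1]],[91,[0.49,-0.66,0.1],[0,0,-1]],[91,[0.49,-0.66,0.1],[0,0,-1]],[91,[0.49,-0.66,0.1],[0,0,-1]],[91,[0.49,-0.66,0.1],[0,0,-1]],[91,[0.49,-0.66,0.1],[0,0,-1]],[91,[0.49,-0.66,0.1],[0,0,-1]],[91,[0.49,-0.66,0.1],[0,0,-1]],[91,[0.49,-0.66,0.1],[0,0,-1]],[91,[0.49,-0.66,0.1],[0,0,-1]],[91,[0.49,-0.66,0.1],[0,0,-1]],[91,[0,0,0],[0,0,0]],[91,[0,0,0],[0,0,0]]]}}

```text
time_s: 2.82
ee_pos: [548.3, 50.4, 288.4]
ee_rot: [-179.9, 0.0, 41.6]
force: [-0.1, 0.9, 0.1]
gripper_width: 91.4
gripper_force: 0.0
```

```bash
python3 - <<'E'
from h import *
import pickle
C=cam("wrist");f=grab_frame("wrist");cv2.imwrite("pics/w1.png",f);pickle.dump(C,open("w1.pkl","wb"))
s=state();print(s["time_s"],s["ee_pos"],s["ee_rot"],s["qpos"]);print(C[0]["fx"])
for P in [(546,112,140),(550,13,141),(555,-39,92)]: print(proj("wrist",P,C).round())
E
```

```text
2.8667 [547.7771577   51.02500782 288.48214926] [-1.79924573e+02  4.28670445e-02  4.17023114e+01] [4.10342455e+00 1.39485375e+01 8.51052195e+01 3.40232321e-02
 8.10262286e+01 5.23958109e+01]
276.97902473561635
[210. 148.]
[276. 201.]
[302. 212.]
```

View pics/w1.png

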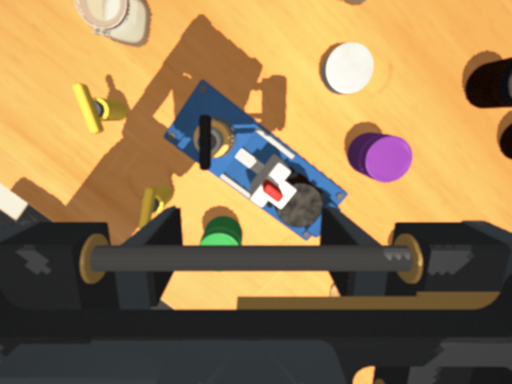

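The wrist view shows the bar upright at (205,142), across the finger line as wanted. The red fin is at (273,190), the lid at (298,205) and the tin at (348,67). Next I'll triangulate with the top view.

```bash
python3 - <<'E'
from h import *
import pickle
C=pickle.load(open("w1.pkl","rb"));w=cv2.imread("pics/w1.png");t=cv2.imread("pics/top0.png")
def blob(f,lo,hi,roi,rect=False):
    h=cv2.cvtColor(f,cv2.COLOR_BGR2HSV);m=cv2.inRange(h,lo,hi);k=np.zeros_like(m);x0,y0,x1,y1=roi;k[y0:y1,x0:x1]=m[y0:y1,x0:x1]
    cs=cv2.findContours(k,0,1)[0];c=max(cs,key=cv2.contourArea);M=cv2.moments(c);return np.array([M["m10"],M["m01"]])/M["m00"],cv2.minAreaRect(c)
D=((0,0,0),(179,255,60))
bw,rw=blob(w,(0,0,0),(179,255,35),(190,105,220,180));print("bar wrist",bw,rw)
bt,rt=blob(t,(0,0,0),(179,255,70),(178,190,205,222));print("bar top",bt,rt)
fw,q=blob(w,(0,150,80),(6,255,255),(255,170,295,210));print("fin wrist",fw,q)
ft,q2=blob(t,(0,150,60),(8,255,255),(215,198,235,212));print("fin top",ft,q2)
print("bar",two(ray("wrist",*bw,C),ray("top",*bt)),"fin",two(ray("wrist",*fw,C),ray("top",*ft)))
P=cv2.boxPoints(rw);print("bar corners z150\n",np.array([plane("wrist",*p,150,C) for p in P]).round(1))
print("fin corners z141\n",np.array([plane("wrist",*p,141,C) for p in cv2.boxPoints(q)]).round(1))
# clamp base
for n,f,r in(("top",t,(170,180,275,232)),("wrist",w,(150,70,360,240))):
    h=cv2.cvtColor(f,cv2.COLOR_BGR2HSV);m=cv2.inRange(h,(100,90,30),(125,255,255));k=np.zeros_like(m);x0,y0,x1,y1=r;k[y0:y1,x0:x1]=m[y0:y1,x0:x1]
    pts=cv2.convexHull(cv2.findNonZero(k));R=cv2.minAreaRect(pts);cc=np.array([plane(n,*p,14,C if n=="wrist" else None) for p in cv2.boxPoints(R)])
    print(n,R,"\n",cc.round(),"c",cc.mean(0).round(1)); e=np.diff(np.vstack([cc,cc[:1]]),axis=0);print([(round(np.linalg.norm(v)),round(np.degrees(np.arctan2(v[1],v[0])),1)) for v in e])
m=cv2.inRange(cv2.cvtColor(t,cv2.COLOR_BGR2HSV),(0,0,0),(179,175,158));k=np.zeros_like(m);k[203:243,296:336]=m[203:243,296:336]
h=cv2.convexHull(cv2.findNonZero(cv2.morphologyEx(k,cv2.MORPH_OPEN,np.ones((3,3)))));e=cv2.minAreaRect(h);print("mat",e,plane("top",*e[0],5))
E
```

```text
bar wrist [204.75645472 141.05703276] ((205.0, 141.5), (51.0, 10.0), 90.0)
bar top [190.80769231 207.06593407] ((190.3550262451172, 208.53074645996094), (27.165576934814453, 12.408967018127441), 33.023868560791016)
fin wrist [271.9890411  190.00730594] ((272.08001708984375, 190.05999755859375), (22.600000381469727, 10.399999618530273), 36.869895935058594)
fin top [223.15238095 204.2952381 ] ((223.5, 204.5), (3.0, 7.0), 90.0)
bar (array([545.96269103, 121.46776757, 127.18833679]), np.float64(1.6025451667912405)) fin (array([554.04698664,  22.31913551, 126.74633252]), np.float64(1.4351206552189495))
bar corners z150
 [[566.8 141.3 150. ]
 [574.  133.2 150. ]
 [531.1  97.8 150. ]
 [523.5 106.3 150. ]]
fin corners z141
 [[549.5  38.  141. ]
 [561.8  39.3 141. ]
 [564.   12.1 141. ]
 [551.5  10.6 141. ]]
top ((221.1360321044922, 206.8142547607422), (31.01340103149414, 89.53170776367188), 85.03025817871094) 
 [[ 591.  189.   14.]
 [ 613. -103.   14.]
 [ 512. -110.   14.]
 [ 490.  180.   14.]] c [551.6  39.   14. ]
[(293, np.float64(-85.8)), (101, np.float64(-175.8)), (291, np.float64(94.3)), (101, np.float64(5.1))]
wrist ((255.2230987548828, 164.28460693359375), (188.2166290283203, 67.88428497314453), 37.87498474121094) 
 [[ 489.  191.   14.]
 [ 594.  191.   14.]
 [ 619. -108.   14.]
 [ 503. -125.   14.]] c [551.3  37.5  14. ]
[(105, np.float64(0.4)), (300, np.float64(-85.3)), (117, np.float64(-171.6)), (316, np.float64(92.6))]
mat ((315.0, 223.0), (32.0, 32.0), 90.0) [ 495.51281812 -265.80226957    5.        ]
```

Clamp centre is about (551.5, 38.5) with yaw about 4.5°, which puts the collar at (545, 118). The measured bar is at (548, 120), 39° in world. That agrees with the given sizes, so I'll move above the key and look once more.

>>> {"api": "move_arm", "payload": {"motion": [[60,[0,0.5,-0.5],[0,0,-0.2]],[50,[0,0.5,-0.6],[0,0,-0.2]],[50,[0,0.5,-0.6],[0,0,-0.2]],[50,[0,0.5,-0.6],[0,0,0]],[50,[0,0.5,-0.6],[0,0,0]],[50,[0,0.2,-0.6],[0,0,0]],[50,[0,0,0],[0,0,0]],[50,[0,0,0],[0,0,0]],[50,[0,0,0],[0,0,0]]]}}

```text
time_s: 3.62
ee_pos: [548.3, 118.7, 202.4]
ee_rot: [180.0, -0.1, 39.3]
force: [-1.2, 1.0, 0.6]
gripper_width: 50.1
gripper_force: 0.0
```

```bash
python3 - <<'E'
from h import *
import pickle
C=cam("wrist");f=grab_frame("wrist");cv2.imwrite("pics/w2.png",f);pickle.dump(C,open("w2.pkl","wb"))
s=state();print(s["time_s"],s["ee_pos"],s["ee_rot"],s["gripper_width"])
print(proj("wrist",(547,120,150),C),proj("wrist",(547,120,88),C),proj("wrist",s["ee_pos"],C))
E
```

```text
3.6667 [548.61697513 118.45719627 202.71193224] [ 1.79937838e+02 -9.87778981e-02  3.93008759e+01] 50.066811170037234
[249.10138904 206.3497038 ] [249.50182017 188.52610156] [251.9015305  230.27945885]
```

View pics/w2.png

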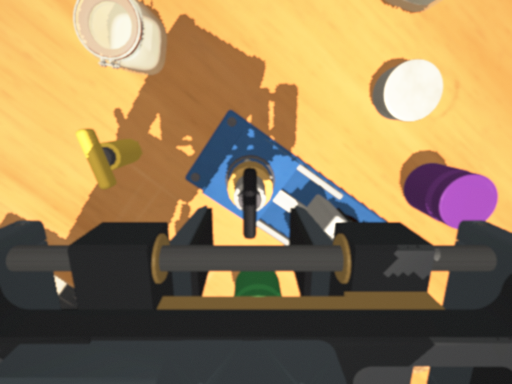

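The bar runs from (250,168) to (250,237), centred about 2 mm from the finger line. I'll descend with the tips at z 133, just above the shank top, and grip.

>>> {"api": "move_arm", "payload": {"motion": [[50,[0,0.12,-0.6],[0,0,0]],[50,[0,0,-0.7],[0,0,0]],[50,[0,0,-0.7],[0,0,0]],[50,[0,0,-0.5],[0,0,0]],[50,[0,0,-0.27],[0,0,0]],[50,[0,0,0],[0,0,0]],[11,[0,0,0],[0,0,0]],[11,[0,0,0],[0,0,0]],[11,[0,0,0],[0,0,0]],[11,[0,0,0],[0,0,0]],[11,[0,0,0],[0,0,0]],[11,[0,0,0],[0,0,0]],[11,[0,0,0],[0,0,0]]], "grip_force": 40}}

```text
time_s: 4.75
ee_pos: [548.6, 121.4, 132.7]
ee_rot: [180.0, -0.1, 39.3]
force: [-0.6, 0.1, 2.9]
gripper_width: 11.6
gripper_force: 40.0
```

Gripped at width 11.6. I'll press 3 mm down and start turning clockwise.

>>> {"api": "move_arm", "payload": {"motion": [[11,[0,0,-0.06],[0,0,0]],[11,[0,0,-0.06],[0,0,0]],[11,[0,0,0],[0,0,-0.5]],[11,[0,0,0],[0,0,-0.5]],[11,[0,0,0],[0,0,-0.5]],[11,[0,0,0],[0,0,-0.5]]]}}

```text
time_s: 5.25
ee_pos: [549.3, 121.3, 132.0]
ee_rot: [179.9, -0.2, 31.2]
force: [-2.1, -1.0, 13.5]
gripper_width: 11.9
gripper_force: 40.2
```

>>> {"api": "move_arm", "payload": {"motion": [[11,[0,0,0],[0,0,-0.6]],[11,[0,0,0],[0,0,-0.6]],[11,[0,0,0],[0,0,-0.6]],[11,[0,0,0],[0,0,-0.6]],[11,[0,0,0],[0,0,0]]]}}

```text
time_s: 5.67
ee_pos: [549.1, 121.0, 130.3]
ee_rot: [179.9, -0.1, 21.6]
force: [0.3, -1.5, 5.1]
gripper_width: 11.7
gripper_force: 40.4
```

```bash
python3 -c "
from h import *
s=state();print(s['ee_pos'],s['ee_rot'],s['force'],s['torque'])"
```

```text
[549.1010483  120.98868015 130.3151904 ] [ 1.79906849e+02 -1.27264179e-01  2.16475969e+01] [ 0.32836032 -1.5227902   5.09004426] [-0.56869355  0.04130848 -0.07512635]
```

The force fell and z dropped, so it may be falling in. I'll press further down.

>>> {"api": "move_arm", "payload": {"motion": [[11,[0,0,-0.1],[0,0,0]],[11,[0,0,-0.1],[0,0,0]],[11,[0,0,0],[0,0,0]]]}}

```text
time_s: 5.92
ee_pos: [549.0, 120.9, 124.9]
ee_rot: [179.9, -0.1, 21.8]
force: [0.5, -1.8, 4.8]
gripper_width: 11.7
gripper_force: 40.3
```

>>> {"api": "move_arm", "payload": {"motion": [[11,[0,0,-0.1],[0,0,0]],[11,[0,0,-0.1],[0,0,0]],[11,[0,0,-0.1],[0,0,0]],[11,[0,0,0],[0,0,0]]]}}

```text
time_s: 6.25
ee_pos: [549.3, 120.8, 119.2]
ee_rot: [179.9, -0.1, 21.8]
force: [-2.0, -2.8, 14.6]
gripper_width: 12.2
gripper_force: 41.1
```

The total drop is 13.4 mm, so the key is home. Now I'll turn counter-clockwise towards the stop.

>>> {"api": "move_arm", "payload": {"motion": [[11,[0,0,0.06],[0,0,0.5]],[11,[0,0,0],[0,0,1]],[11,[0,0,0],[0,0,1]],[11,[0,0,0],[0,0,1]],[11,[0,0,0],[0,0,1]],[11,[0,0,0],[0,0,1]],[11,[0,0,0],[0,0,1]],[11,[0,0,0],[0,0,1]],[11,[0,0,0],[0,0,1]],[11,[0,0,0],[0,0,1]],[11,[0,0,0],[0,0,1]],[11,[0,0,0],[0,0,1]],[11,[0,0,0],[0,0,1]],[11,[0,0,0],[0,0,1]],[11,[0,0,0],[0,0,1]],[11,[0,0,0],[0,0,1]],[11,[0,0,0],[0,0,0]]]}}

```text
time_s: 7.67
ee_pos: [547.7, 121.7, 119.2]
ee_rot: [-179.9, -0.0, 83.9]
force: [-2.5, 0.4, 9.7]
gripper_width: 11.7
gripper_force: 40.0
```

```bash
python3 -c "
from h import *
s=state();print(s['ee_pos'],s['ee_rot'],s['force'],s['torque'],s['qpos'])"
```

```text
[547.67498687 121.74897766 119.20369856] [-1.79944184e+02 -4.17575750e-02  8.38608058e+01] [-2.54959703  0.38981269  9.73470555] [-0.05998565  0.75641034  0.06463108] [1.13247747e+01 2.14660980e+01 9.95027057e+01 6.59626124e-02
 5.90719249e+01 1.74300262e+01]
```

>>> {"api": "move_arm", "payload": {"motion": [[11,[0,0,0],[0,0,0.8]],[11,[0,0,0],[0,0,0.8]],[11,[0,0,0],[0,0,0.8]],[11,[0,0,0],[0,0,0.8]],[11,[0,0,0],[0,0,0]]]}}

```text
time_s: 8.08
ee_pos: [547.3, 121.8, 119.2]
ee_rot: [-179.9, -0.1, 96.6]
force: [-3.2, -0.2, 9.8]
gripper_width: 11.7
gripper_force: 40.0
```

```bash
python3 -c "
from h import *
s=state();print(s['ee_pos'],s['ee_rot'],s['force'],s['torque'],s['qpos'])"
```

```text
[547.29936632 121.7566494  119.21747863] [-1.79909872e+02 -5.49034059e-02  9.66387191e+01] [-3.23654381 -0.19242415  9.82862675] [-0.0349465   0.93257345  0.0619331 ] [1.13297854e+01 2.14567919e+01 9.95156215e+01 7.23511136e-02
 5.91129423e+01 4.65383564e+00]
```

>>> {"api": "move_arm", "payload": {"motion": [[11,[0,0,0],[0,0,0.7]],[11,[0,0,0],[0,0,0.7]],[11,[0,0,0],[0,0,0]]]}}

```text
time_s: 8.33
ee_pos: [547.1, 121.7, 119.2]
ee_rot: [-179.9, -0.1, 102.2]
force: [-3.8, 0.4, 11.3]
gripper_width: 12.0
gripper_force: 40.0
```

```bash
python3 -c "
from h import *
s=state();print(s['ee_pos'],s['ee_rot'],s['force'],s['torque'],s['qpos'])"
```

```text
[547.14320657 121.7168726  119.21434578] [-1.79895725e+02 -7.08767386e-02  1.02182987e+02] [-3.78568279  0.41394021 11.25159149] [-0.13085051  1.00278929 -0.10889383] [ 1.13246121e+01  2.14533026e+01  9.95218643e+01  8.07452902e-02
  5.91301837e+01 -8.99932173e-01]
```

>>> {"api": "move_arm", "payload": {"motion": [[11,[0,0,0],[0,0,0.7]],[11,[0,0,0],[0,0,0.7]],[11,[0,0,0],[0,0,0]]]}}

```text
time_s: 8.58
ee_pos: [547.2, 121.6, 119.3]
ee_rot: [-179.9, -0.1, 107.6]
force: [-4.3, -0.2, 10.5]
gripper_width: 11.4
gripper_force: 40.6
```

```bash
python3 -c "
from h import *
s=state();print(s['ee_pos'],s['ee_rot'],s['force'],s['torque'],s['qpos'])"
```

```text
[547.22960402 121.55695831 119.28147452] [-1.79914045e+02 -8.97240867e-02  1.07646768e+02] [-4.30432067 -0.17528192 10.48599265] [-0.25166946  0.93521945 -0.88420683] [ 1.13006386e+01  2.14487019e+01  9.95181887e+01  9.28245845e-02
  5.91284883e+01 -6.39389308e+00]
```

>>> {"api": "move_arm", "payload": {"motion": [[11,[0,0,0],[0,0,0.7]],[11,[0,0,0],[0,0,0.7]],[11,[0,0,0],[0,0,0]]]}}

```text
time_s: 8.83
ee_pos: [547.3, 121.5, 119.3]
ee_rot: [-179.9, -0.1, 113.2]
force: [-2.7, -2.1, 10.6]
gripper_width: 12.3
gripper_force: 41.5
```

```bash
python3 -c "
from h import *
s=state();print(s['ee_pos'],s['ee_rot'],s['force'],s['torque'],s['qpos'])"
```

```text
[547.31613886 121.51336688 119.26074761] [-1.79933629e+02 -1.08206119e-01  1.13168362e+02] [-2.69540193 -2.14526547 10.55322097] [-0.34346923  0.82132266 -1.23562249] [ 11.28702028  21.45199104  99.51628592   0.10745668  59.11899429
 -11.9366272 ]
```

The torque reads -1.2 N m, so the key is at the stop. I'll relieve it slightly, release, rise, and go over the red fin with yaw 94.5°.

>>> {"api": "move_arm", "payload": {"motion": [[11,[0,0,0],[0,0,-1]],[40,[0,0,0],[0,0,0]],[50,[0,0,0],[0,0,0]],[50,[0,0,0],[0,0,0]],[50,[0,0,0.3],[0,0,0]],[50,[0,0,0.8],[0,0,0]],[50,[0,0,1],[0,0,0]],[50,[0,0,1],[0,0,-0.5]],[50,[0,-0.6,0.14],[0,0,-1]],[50,[0.1,-0.8,0],[0,0,-1]],[50,[0.1,-0.9,0],[0,0,-1]],[50,[0.09,-0.9,0],[0,0,-0.2]],[50,[0,-0.7,0],[0,0,0]],[50,[0,0,0],[0,0,0]],[50,[0,0,0],[0,0,0]]]}}

```text
time_s: 10.08
ee_pos: [554.9, 23.4, 198.9]
ee_rot: [-179.9, -0.0, 94.4]
force: [0.6, -0.1, -0.0]
gripper_width: 50.1
gripper_force: 0.0
```

```bash
python3 - <<'E'
from h import *
import pickle
C=cam("wrist");f=grab_frame("wrist");cv2.imwrite("pics/w3.png",f);pickle.dump(C,open("w3.pkl","wb"))
s=state();print(s["time_s"],s["ee_pos"],s["ee_rot"])
h=cv2.cvtColor(f,cv2.COLOR_BGR2HSV);m=cv2.inRange(h,(0,150,80),(6,255,255))
for c in cv2.findContours(m,0,1)[0]:
    if cv2.contourArea(c)>60:
        r=cv2.minAreaRect(c);P=np.array([plane("wrist",*p,141,C) for p in cv2.boxPoints(r)]);print(r,P.mean(0).round(1),P.round())
print(proj("wrist",(545.5,119,137),C))
E
```

```text
10.1333 [555.05924957  24.12430462 198.9430455 ] [-1.79930399e+02 -4.02472965e-02  9.44532015e+01]
((251.0, 201.5), (33.0, 10.0), 90.0) [554.7  26.  141. ] [[549.  40. 141.]
 [558.  41. 141.]
 [560.  12. 141.]
 [551.  11. 141.]]
[248.52431636  87.31199041]
```

View pics/w3.png

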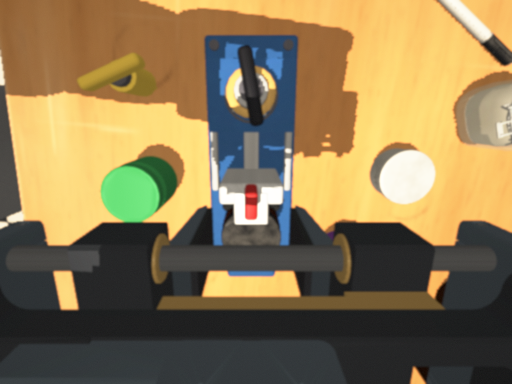

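The key stands in its collar at (250,90), now turned. The red fin is at (251,201), i.e. (554.7, 26), right under the tool. I'll descend and grip it.

>>> {"api": "move_arm", "payload": {"motion": [[50,[0,0.06,-0.7],[0,0,0]],[50,[0,0,-0.8],[0,0,0]],[50,[0,0,-0.8],[0,0,0]],[50,[0,0,-0.8],[0,0,0]],[50,[0,0,-0.4],[0,0,0]],[50,[0,0,0],[0,0,0]],[11,[0,0,0],[0,0,0]],[11,[0,0,0],[0,0,0]],[11,[0,0,0],[0,0,0]],[11,[0,0,0],[0,0,0]],[11,[0,0,0],[0,0,0]],[11,[0,0,0],[0,0,0]],[11,[0,0,0],[0,0,0]]], "grip_force": 30}}

```text
time_s: 11.22
ee_pos: [554.5, 25.2, 112.1]
ee_rot: [-179.9, -0.0, 94.5]
force: [-3.9, -0.1, 4.2]
gripper_width: 11.9
gripper_force: 30.0
```

>>> {"api": "move_arm", "payload": {"motion": [[11,[-0.01,0.15,0],[0,0,0]],[11,[-0.01,0.15,0],[0,0,0]],[11,[-0.01,0.15,0],[0,0,0]],[11,[-0.01,0.15,0],[0,0,0]],[11,[-0.01,0.1,0],[0,0,0]],[11,[-0.01,0.1,0],[0,0,0]],[11,[-0.01,0.1,0],[0,0,0]],[11,[0,0,0],[0,0,0]]]}}

```text
time_s: 11.88
ee_pos: [552.8, 47.2, 112.1]
ee_rot: [-179.9, 0.1, 94.5]
force: [-3.6, -3.7, 4.1]
gripper_width: 11.7
gripper_force: 30.0
```

>>> {"api": "move_arm", "payload": {"motion": [[11,[-0.01,0.1,0],[0,0,0]],[11,[0,0.06,0],[0,0,0]],[11,[0,0,0],[0,0,0]]]}}

```text
time_s: 12.13
ee_pos: [552.8, 47.5, 112.0]
ee_rot: [-179.9, 0.5, 94.6]
force: [-3.1, -14.5, 5.0]
gripper_width: 11.8
gripper_force: 30.0
```

The jaw is on its stop (22 mm travel, 14.5 N). I'll release, rise, and look at the jar and mat.

>>> {"api": "move_arm", "payload": {"motion": [[11,[0,-0.12,0],[0,0,0]],[40,[0,0,0],[0,0,0]],[50,[0,0,0],[0,0,0]],[50,[0,0,0],[0,0,0]],[50,[0,0,0.4],[0,0,0]],[50,[0,0,0.9],[0,0,0]],[91,[0,0,1],[0,0,0]],[91,[0,-0.5,1],[0,0,0]],[91,[0.05,-0.8,0.9],[0,0,0]],[91,[0.05,-0.8,0.5],[0,0,0]],[91,[0.05,-0.8,0],[0,0,0]],[91,[0.05,-0.8,0],[0,0,0]],[91,[0,-0.5,0],[0,0,0]],[91,[0,0,0],[0,0,0]],[91,[0,0,0],[0,0,0]]]}}

```text
time_s: 13.38
ee_pos: [558.5, -55.9, 229.3]
ee_rot: [180.0, -0.0, 94.4]
force: [0.4, 0.8, 0.1]
gripper_width: 90.9
gripper_force: 0.0
```

```bash
python3 - <<'E'
from h import *
import pickle
C=cam("wrist");f=grab_frame("wrist");cv2.imwrite("pics/w4.png",f);pickle.dump(C,open("w4.pkl","wb"))
s=state();print(s["time_s"],s["ee_pos"],s["ee_rot"])
print("jar lid pred",proj("wrist",(559,-30,92),C),proj("wrist",(525,-30,92),C),proj("wrist",(593,-30,92),C),proj("wrist",(559,-64,92),C),"fin",proj("wrist",(553,48,141),C))
E
```

```text
13.4333 [558.43775956 -55.43857861 229.17193123] [-1.79991518e+02 -5.07167907e-02  9.44684628e+01]
jar lid pred [253.22314358 161.41515992] [222.89925463 159.06132815] [283.42174431 163.75926645] [250.86411955 190.71912113] fin [253.93406404  80.96498317]
```

View pics/w4.png

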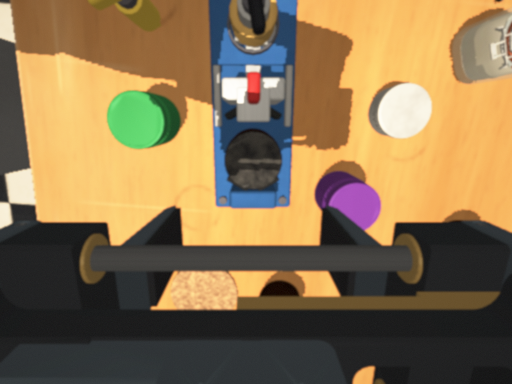

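The lid is centred at (253,160), 59 px wide, matching a 68 mm lid at z 92. The jar is at about (559, -29) and the lip is clear of it. I'll descend and grip across clamp x.

>>> {"api": "move_arm", "payload": {"motion": [[91,[0.02,0.5,-0.5],[0,0,0]],[91,[0,0.55,-0.8],[0,0,0]],[91,[0,0,-1],[0,0,0]],[91,[0,0,-1],[0,0,0]],[91,[0,0,-0.8],[0,0,0]],[91,[0,0,-0.8],[0,0,0]],[91,[0,0,-0.8],[0,0,0]],[91,[0,0,-0.6],[0,0,0]],[91,[0,0,-0.34],[0,0,0]],[91,[0,0,0],[0,0,0]],[66,[0,0,0],[0,0,0]],[66,[0,0,0],[0,0,0]],[66,[0,0,0],[0,0,0]],[66,[0,0,0],[0,0,0]],[66,[0,0,0],[0,0,0]]], "grip_force": 25}}

```text
time_s: 14.68
ee_pos: [559.4, -29.9, 64.2]
ee_rot: [179.9, 0.0, 94.5]
force: [-0.5, 0.5, 3.4]
gripper_width: 66.7
gripper_force: 25.0
```

Width 66.7 matches the jar. Lift.

>>> {"api": "move_arm", "payload": {"motion": [[66,[0,0,0.15],[0,0,0]],[66,[0,0,0.3],[0,0,0]],[66,[0,0,0.5],[0,0,0]],[66,[0,0,0.6],[0,0,0]],[66,[0,0,0.6],[0,0,0]],[66,[0,0,0.6],[0,0,0]],[66,[0,0,0.6],[0,0,0]],[66,[0,0,0.6],[0,0,0]],[66,[0,0,0.4],[0,0,0]],[66,[0,0,0.3],[0,0,0]],[66,[0,0,0],[0,0,0]],[66,[0,0,0],[0,0,0]]]}}

```text
time_s: 15.68
ee_pos: [558.9, -29.9, 179.4]
ee_rot: [-180.0, 0.0, 94.5]
force: [0.1, -0.2, -1.4]
gripper_width: 66.8
gripper_force: 25.0
```

```bash
python3 - <<'E'
from h import *
C=cam("wrist");f=grab_frame("wrist");w4=cv2.imread("pics/w4.png")
import pickle;C4=pickle.load(open("w4.pkl","rb"))
t=grab_frame("top");s=grab_frame("scene");cv2.imwrite("pics/s5.png",s);cv2.imwrite("pics/t5.png",t)
x=state();print(x["time_s"],x["ee_pos"],x["gripper_width"],x["gripper_force"],x["force"])
# mat in scene and top views: triangulate hull centre
def mat(f,roi,lo,hi):
    h=cv2.cvtColor(f,cv2.COLOR_BGR2HSV);m=cv2.inRange(h,lo,hi);k=np.zeros_like(m);a,b,c,d=roi;k[b:d,a:c]=m[b:d,a:c]
    k=cv2.morphologyEx(k,cv2.MORPH_CLOSE,np.ones((5,5)));k=cv2.morphologyEx(k,cv2.MORPH_OPEN,np.ones((3,3)))
    c=max(cv2.findContours(k,0,1)[0],key=cv2.contourArea);e=cv2.fitEllipse(cv2.convexHull(c));return e
e1=mat(cv2.imread("pics/top0.png"),(294,202,337,244),(0,0,0),(179,182,255));e2=mat(cv2.imread("pics/scene0.png"),(255,244,303,278),(0,0,0),(179,162,236))
print(e1,plane("top",*e1[0],5),e2,plane("scene",*e2[0],5),two(ray("top",*e1[0]),ray("scene",*e2[0])))
a=cv2.resize(cv2.imread("pics/top0.png")[172:252,286:376],(400,356));b=cv2.resize(s[165:315,170:370],(400,300));cv2.imwrite("pics/v5.png",np.hstack([a[:300],b]))
E
```

```text
15.8333 [558.40412391 -29.84427581 178.45705881] 67.0179335071236 24.99959886074066 [-0.77626107 -0.52589055 -1.7897404 ]
((315.305419921875, 223.2213134765625), (33.41627883911133, 33.810081481933594), 159.82167053222656) [ 494.78354073 -266.7773838     5.        ] ((280.0012512207031, 260.49517822265625), (24.616981506347656, 38.72359085083008), 93.9669189453125) [ 493.012141   -270.09536289    5.        ] (array([ 495.23215182, -267.50921435,    2.32642462]), np.float64(1.2165396448001802))
```

View pics/v5.png

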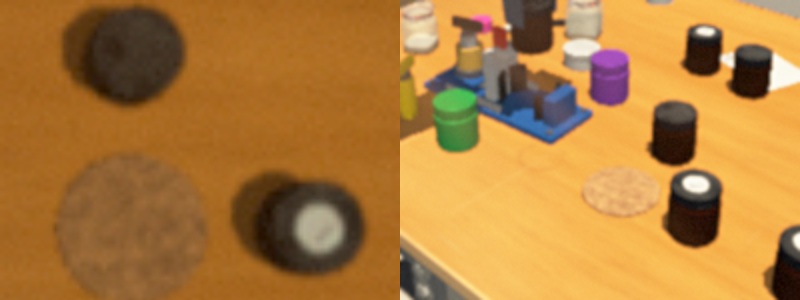

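The jar is lifted (wrist -1.8 N) and the key stands in its collar. The mat triangulates to (495, -267, 2–5), and done_a and done_b stand clear of it. Moving over.

>>> {"api": "move_arm", "payload": {"motion": [[66,[-0.08,-0.3,0],[0,0,0]],[66,[-0.16,-0.6,0],[0,0,0]],[66,[-0.16,-0.6,0],[0,0,0]],[66,[-0.16,-0.6,0],[0,0,0]],[66,[-0.16,-0.6,0],[0,0,0]],[66,[-0.16,-0.6,0],[0,0,0]],[66,[-0.16,-0.6,0],[0,0,0]],[66,[-0.16,-0.6,0],[0,0,0]],[66,[-0.16,-0.6,0],[0,0,0]],[66,[-0.16,-0.6,0],[0,0,0]],[66,[-0.16,-0.6,0],[0,0,0]],[66,[-0.16,-0.6,0],[0,0,0]],[66,[-0.16,-0.6,0],[0,0,0]],[66,[-0.16,-0.6,0],[0,0,0]],[66,[-0.16,-0.6,0],[0,0,0]],[66,[-0.16,-0.6,0],[0,0,0]],[66,[-0.08,-0.2,0],[0,0,0]],[66,[0,0,0],[0,0,0]],[66,[0,0,0],[0,0,0]]]}}

```text
time_s: 17.42
ee_pos: [494.7, -267.2, 179.1]
ee_rot: [-180.0, -0.1, 94.4]
force: [0.1, 0.3, -1.8]
gripper_width: 67.1
gripper_force: 25.0
```

>>> {"api": "move_arm", "payload": {"motion": [[66,[0,0,-0.3],[0,0,0]],[66,[0,0,-0.5],[0,0,0]],[66,[0,0,-0.5],[0,0,0]],[66,[0,0,-0.5],[0,0,0]],[66,[0,0,-0.5],[0,0,0]],[66,[0,0,-0.5],[0,0,0]],[66,[0,0,-0.5],[0,0,0]],[66,[0,0,-0.4],[0,0,0]],[66,[0,0,-0.3],[0,0,0]],[66,[0,0,-0.3],[0,0,0]],[66,[0,0,-0.2],[0,0,0]],[66,[0,0,-0.2],[0,0,0]],[66,[0,0,-0.1],[0,0,0]],[66,[0,0,0],[0,0,0]],[66,[0,0,0],[0,0,0]]]}}

```text
time_s: 18.67
ee_pos: [495.2, -267.5, 59.7]
ee_rot: [180.0, 0.0, 94.5]
force: [0.3, -1.0, -1.1]
gripper_width: 67.0
gripper_force: 25.0
```

>>> {"api": "move_arm", "payload": {"motion": [[66,[0,0,-0.05],[0,0,0]],[66,[0,0,-0.05],[0,0,0]],[66,[0,0,-0.04],[0,0,0]],[66,[0,0,0],[0,0,0]]]}}

```text
time_s: 19.0
ee_pos: [494.9, -267.4, 55.9]
ee_rot: [-180.0, -0.0, 94.5]
force: [-0.1, 0.9, -2.3]
gripper_width: 67.1
gripper_force: 25.0
```

>>> {"api": "move_arm", "payload": {"motion": [[66,[0,0,-0.04],[0,0,0]],[66,[0,0,-0.04],[0,0,0]],[66,[0,0,0],[0,0,0]]]}}

```text
time_s: 19.25
ee_pos: [495.1, -267.5, 55.2]
ee_rot: [180.0, 0.0, 94.5]
force: [-2.0, 1.3, 6.0]
gripper_width: 67.0
gripper_force: 25.0
```

The mat carries the jar (+6 N at z 55, as expected). I'll ease off, release slowly and rise.

>>> {"api": "move_arm", "payload": {"motion": [[66,[0,0,0.03],[0,0,0]],[72,[0,0,0],[0,0,0]],[80,[0,0,0],[0,0,0]],[88,[0,0,0],[0,0,0]],[88,[0,0,0],[0,0,0]],[88,[0,0,0.3],[0,0,0]],[88,[0,0,0.5],[0,0,0]],[88,[0,0,0.8],[0,0,0]],[88,[0,0,1],[0,0,0]],[88,[0,0,1],[0,0,0]],[88,[0,0,1],[0,0,0]],[88,[0,0,1],[0,0,0]],[88,[0,0,0.6],[0,0,0]],[88,[0,0,0],[0,0,0]],[88,[0,0,0],[0,0,0]]]}}

```text
time_s: 20.5
ee_pos: [495.2, -267.5, 210.4]
ee_rot: [179.9, 0.1, 94.5]
force: [-0.9, 0.6, 0.2]
gripper_width: 87.6
gripper_force: 0.0
```

```bash
python3 - <<'E'
from h import *
C=cam("wrist");w=grab_frame("wrist");s=grab_frame("scene")
x=state();print(x["time_s"],x["ee_pos"],x["force"])
print(proj("wrist",(495,-267.5,83),C),proj("wrist",(495,-267.5,5),C))
b=cv2.resize(s[150:310,160:374],(400,300),interpolation=cv2.INTER_CUBIC);cv2.imwrite("pics/v6.png",np.hstack([cv2.resize(w,(400,300)),b]))
E
```

```text
20.6 [ 494.24019145 -266.95352575  208.41699034] [-0.9367758   0.02511545 -0.40162411]
[250.59814325 185.68362391] [250.59687668 172.45164881]
```

View pics/v6.png

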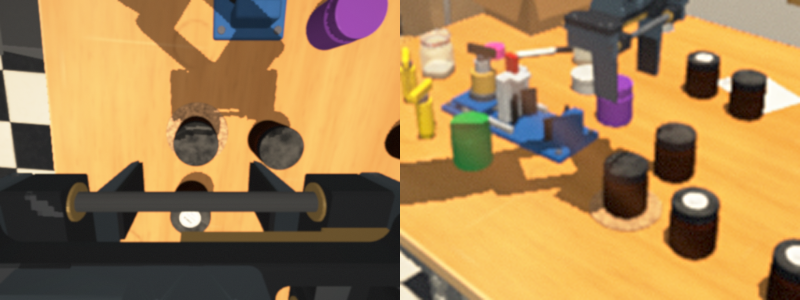

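The view shows the jar upright in the middle of the mat (lid at (195,140) in the left half, an even cork rim round it). The jaw is open, the key is in its collar, the bystanders are unmoved and the gripper is clear. Handing in.

```bash
python3 -c "
from workcell import *
print(job_done())"
```

```text
the job is handed in; nothing more can be done
None
```

The job is handed in at about 20.6 s; no verdict came back, but the last pictures show the jar upright in the middle of the cork mat, the jaw open, the key in its collar and the bystanders in place.

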